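Balance the pastry ruler on the drying rest

ROBOT

A 6-joint arm with a two-finger parallel gripper is mounted at the origin on a cart in front of the work surface, level with it; the furniture and walls round the work are solid. World frame = base frame: x ahead of the robot, y to its left, z up, the work surface at z = 0. Lengths are in mm, angles in rad, forces in N, time in s.
With the tool pointing down it reaches from about 300 to 775 mm from the base axis. Payload 14.6 kg.
Tool frame: the origin (TCP) lies between the finger pads; the fingertips stand manip.finger_overhang ahead of it and the grasp point (between the pads) lies 2 mm behind it (manip.finger_overhang is the distance from the TCP to the fingertips, in mm); z points along the fingers, y is the direction in which the jaws open and shut (so a half turn about z gives the same grasp; the last joint's range is limited). The gripper opens to 94 mm and grips with 3 to 60 N. Pads are 16 mm wide; open, the fingers measure 119 mm over their backs; the gripper's body (75 mm by 177 mm) begins 78 mm behind the grasp point.
Start: joints at [1.217, 0.3, 1.521, -0, 1.321, -0.067], TCP at [155.584, 527.525, 222.446] pointing down, gripper open.
Joint ranges: [-3.03, 3.03], [-0.79, 2.21], [0.23, 2.52], [-1.04, 4.18], [0, 3.07], [-2.55, 2.55]. Speed limits (rad/s): [2.22, 2.22, 2.57, 3.14, 3.14, 3.14].

INTERFACE

Orientations are given as [roll, pitch, yaw] about the fixed x, y, z axes, in that order (R = Rz(yaw) Ry(pitch) Rx(roll)).
In Python, from cell import manip gives the robot as it stands.
- The arm moves only by the tool drive_tool, never from a script. Its argument "steps" is a list of rows, each an object with "delta_pos": the shift along the world's x, y, z in mm, a list of three; "yaw": the turn about the world's z in rad; "hand": the finger opening in mm, from 0 to 94. A call has 1 to 5 rows; each row shifts and turns the commanded pose from where the row before left it; what a row does not reach is not made up. A row lasts 1/12 s, in which the tool goes at most 41.7 mm and 7.16 degrees, less where a joint would pass 70% of its speed; a pose out of reach is approached as far as the arm can. A call is refused whole if a number of a shift passes 41.7 or a number of a turn 0.125, either way. A call with a gripper value outside its range is refused whole. The fingers move at their own pace and stop on an object; "squeeze" is the grip in N (left out, the last holds). Time passes only in rows, so rows that do not move let the fingers close. It gives the time, the measured TCP pose, the force and the opening at its end, in the units of the state.
- manip.read_state(): the state, without advancing time (a new reading comes with each control period).
- manip.camera(name): name is "scene" or "top"; returns a dict with "frame" (400x640x3 uint8, red, green, blue), "range_z" (400x640 float32, mm along the optical axis (not along the pixel's ray), 0 where there is no reading), "intrinsics" (3x3 intrinsics, pixels), "dist_coeffs" ([k1, k2, p1, p2, k3] as OpenCV has them; the pictures are not rectified), "position" and "attitude" of the camera in the world. Camera axes: x right, y down, z forward; pixel columns grow to the right and rows downward; lengths in mm; the calibration is good to about 2 mm. A picture is of the moment at which its call begins.
- manip.sign_off(): hands the job in, once; it reports no verdict.
The state is a dict: "clock": time; "joints": joint angles; "qd": joint speeds; "effort": joint torques, N m; "eef_pos": TCP position; "eef_rot": TCP orientation; "wrist_force": force on the tool from outside, world axes, zero at the start; "moment": the same for the moment, N m; "finger_gap": finger opening in mm.
Only numpy, scipy, OpenCV 4.12 (cv2) and the standard library are available. Lean on these libraries where they do the work, as an engineer would, in place of code of your own. Each camera call takes 0.05 s, during which the arm holds its last target.

TASK

Lift the steel ring mould off the wooden pastry ruler and stand it upright on the square cake board. Then lay the ruler squarely across the ridge of the drying rest at its balance point and let go, so that it stays level by itself with both ends in the air and dries on all sides. Do not knock over or push aside the bottles, jar, fig, timer and small ring that stand around.

Things in the scene. Friction and masses are not known exactly. Their poses are not given: they have to be found in the camera images.
- pastry_ruler: pale wooden pastry ruler, bar 340 (x) x 34 (y) x 14 (z) mm, flat on the table; origin: middle of its underside; x along it, z up through the graduated face. Last 30 mm at the -x end: dark steel butt. On the +x half a red steel fence. Bar without fence: 170 g (unseen, +-15 %), centre of mass at x = -25 mm; fence 140 g. Pinch it across its width from above, anywhere clear of the fence
- fence (a joint): x of the fence's middle in the ruler's frame, m (0.03 to 0.11); red steel, brass thumbscrew, 24 mm long, 44 wide, from 5.5 to 32.5 mm above the ruler's underside (which stays flat); clamped, slides only above 40 N. The whole ruler balances near x = (0.170*(-0.025) + 0.140*fence)/0.310 m, up to 6 mm either way: weigh, feel or try it
- ring_mould: plain steel ring mould, 56 mm outer diameter, 50 mm tall, 61 g, open at both ends; stands upright on the ruler's top face near the steel butt; origin: centre of its lower rim. Grasp it across the outside
- cake_board: square cake board, 208 x 208 x 9 mm, pale, fixed flat on the table; origin: centre of its underside, so its top is 9 mm above; the ring mould goes on it, upright, wholly on the board
- drying_rest: drying rest, fixed to the table: 130 (x) x 110 (y) mm metal drip tray, rims 12 mm high, with one upright blue ridge in its middle; origin: centre of its underside. The ridge runs along the rest's x, is 100 mm long and 14 mm thick; its flat top is 70 mm above the table. The ruler goes across it, along the rest's y, either way round
- ridge_top (a point): middle of the flat top of the rest's ridge, 70 mm above the table; same axes as the rest
- squeeze_a: white squeeze bottle with a cone tip, 58 mm diameter, 208 mm tall; stands upright in the clutter, place changes; a bystander; origin: centre of its underside
- squeeze_b: white squeeze bottle with a cone tip, 58 mm diameter, 208 mm tall; stands upright in the clutter, place changes; a bystander; origin: centre of its underside
- jam_jar: open jam jar with a spoon handle sticking out, 76 mm diameter, 157 mm tall; stands upright in the clutter, place changes; a bystander; origin: centre of its underside
- loose_fig: loose green fig, 57 x 48 x 45 mm; a bystander, its place changes; origin: centre of its underside
- dial_timer: off-white kitchen dial timer, 64 mm diameter, 44 mm tall; a bystander, its place changes; origin: centre of its underside
- small_ring: second steel ring mould, 61 mm diameter, 40 mm tall, standing directly on the table; a bystander, its place changes; origin: centre of its underside
Things that resemble listed ones, but are neither listed nor needed, are in the scene too. Leave any blue look-alike of the ring_mould alone.

How it is judged (in metres and radians):
On the way, in this order (a step that is already met when the one before it is completed fails the run):
1. the ring mould stands upright on the cake board, let go (z of ring_mould in the frame of cake_board between 0.004 and 0.014 m and angle between ring_mould's own z axis and vertical below 0.1 rad and linear speed of ring_mould below 0.02 m/s and contact force between ring_mould and the fingers below 0.05 N and x of ring_mould in the frame of cake_board between -0.085 and 0.085 m and y of ring_mould in the frame of cake_board between -0.085 and 0.085 m), for 0.2 s.
2. the ruler lies balanced across the ridge, let go (angle between pastry_ruler's own z axis and vertical below 0.07 rad and contact force between pastry_ruler and drying_rest above 0.5 N and angle between the x axis of pastry_ruler and the y axis of drying_rest, either way round below 0.35 rad and z of pastry_ruler in the frame of ridge_top between -0.006 and 0.008 m and linear speed of pastry_ruler below 0.02 m/s and angular speed of pastry_ruler below 0.08 rad/s and contact force between pastry_ruler and the fingers below 0.05 N and contact force between pastry_ruler and the arm below 0.05 N and contact force between pastry_ruler and squeeze_a below 0.05 N and contact force between pastry_ruler and squeeze_b below 0.05 N and contact force between pastry_ruler and jam_jar below 0.05 N and contact force between pastry_ruler and loose_fig below 0.05 N and contact force between pastry_ruler and dial_timer below 0.05 N and contact force between pastry_ruler and small_ring below 0.05 N and contact force between pastry_ruler and ring_mould below 0.05 N), for 0.5 s.
At the end, for the whole second after the job is handed in: Ring mould upright on the cake board, centre within 85 mm of its middle each way. Ruler at rest across the ridge, level within 0.07 rad, within 0.35 rad of square to it, underside -6 to +8 mm from the ridge top, touching no bystander. Both let go and still (all of step 1 and all of step 2).
It fails at once if a squeeze bottle pushed more than 3 cm or knocked over (distance of any of squeeze_a, squeeze_b from where it was at the start of the episode above 0.03 m or angle between any of squeeze_a, squeeze_b's own z axis and vertical above 0.5 rad).
It fails at once if the jam jar pushed more than 3 cm or knocked over (distance of jam_jar from where it was at the start of the episode above 0.03 m or angle between jam_jar's own z axis and vertical above 0.5 rad).
It fails at once if the fig, timer or small ring pushed more than 3 cm or knocked over (distance of any of loose_fig, dial_timer, small_ring from where it was at the start of the episode above 0.03 m or angle between any of loose_fig, dial_timer, small_ring's own z axis and vertical above 0.5 rad).
It also fails if it takes over 61 s, if anything falls off the work surface, if the arm or the gripper's body presses on something with over 40 N, if the wrist force passes 120 N, or if a joint passes its speed limit or range.

## Working session

There is one attempt and no reset: what is moved stays moved. The work goes in short steps, Python scripts to look and compute and a tool call to move; the robot and the scene stay as the last step left them, time stands still between calls to the robot, and variables do not carry over. Pictures are saved under pics/ and viewed, and the job is handed in when it is done.

Besides the shell and the picture viewer there is one more tool, called after "Request:" by a JSON object that holds its "fn" and its "kwargs", one argument or row to a line. drive_tool: Moves the arm, as the interface text tells. Its arguments: {"type":"object","properties":{"steps":{"type":"array"},"squeeze":{"type":"number"}},"required":["steps"]}

```bash
ls; mkdir -p pics
cat > h.py <<'E'
import numpy as np,cv2,pickle
from cell import manip
from scipy.spatial.transform import Rotation as R
def grab(n):
    c=manip.camera(n); pickle.dump(c,open(f'{n}.pkl','wb')); return c
def load(n): return pickle.load(open(f'{n}.pkl','rb'))
def rot(c):
    a=np.array(c['attitude'])
    return a if a.shape==(3,3) else R.from_euler('xyz',a).as_matrix()
def cloud(c):
    H,W=c['range_z'].shape
    u,v=np.meshgrid(np.arange(W),np.arange(H))
    p=cv2.undistortPoints(np.stack([u,v],-1).reshape(-1,1,2).astype(float),np.array(c['intrinsics']),np.array(c['dist_coeffs'])).reshape(H,W,2)
    z=c['range_z'].astype(float)
    P=np.dstack([p[...,0]*z,p[...,1]*z,z])
    return P@rot(c).T+np.array(c['position'])
def ray(c,u,v,h):
    p=cv2.undistortPoints(np.array([[[u,v]]],float),np.array(c['intrinsics']),np.array(c['dist_coeffs'])).reshape(2)
    d=rot(c)@np.array([p[0],p[1],1]); o=np.array(c['position'])
    return o+d*(h-o[2])/d[2]
E
python3 - <<'E'
from h import *
print(manip.read_state(),manip.finger_overhang)
for n in('scene','top'):
    c=grab(n); cv2.imwrite(f'pics/{n}0.png',c['frame'][...,::-1]); print(n,c['position'],c['attitude'],c['intrinsics'],c['dist_coeffs'])
E
```

```text
pics
{'clock': 0.0, 'joints': array([ 1.21741028e+00,  3.00460709e-01,  1.52158844e+00,  1.68149196e-05,
        1.32070102e+00, -6.66310084e-02]), 'qd': array([ 0.00158083, -0.00038503, -0.00087663,  0.00071461, -0.00016971,
        0.00012178]), 'effort': array([ 2.38559813e-03, -5.31802011e+01, -3.52738130e+01,  7.09894393e-02,
        2.42693274e-02, -1.66851632e-04]), 'eef_pos': array([155.49240499, 527.30547294, 221.88890688]), 'eef_rot': array([-3.14043879e+00, -9.33200686e-05,  2.85483340e+00]), 'wrist_force': array([-0.38078076,  0.13023698, -0.54636415]), 'moment': array([-0.03484684,  0.01951237,  0.07277278]), 'finger_gap': 93.86371264739049} 17.0
scene [-445.3149108  -706.57519725  776.58915013] [-2.09234692 -0.00377744 -0.94582131] [[516.60794516   0.         313.75866929]
 [  0.         516.60794516 190.03876266]
 [  0.           0.           1.        ]] [0.03488081 0.         0.         0.         0.        ]
top [ 283.5102123     6.04136547 1196.6132266 ] [-2.91243033  0.00320601 -1.63399023] [[397.32065326   0.         323.83917311]
 [  0.         397.32065326 198.86836698]
 [  0.           0.           1.        ]] [0.00069371 0.         0.         0.         0.        ]
```

View pics/scene0.png

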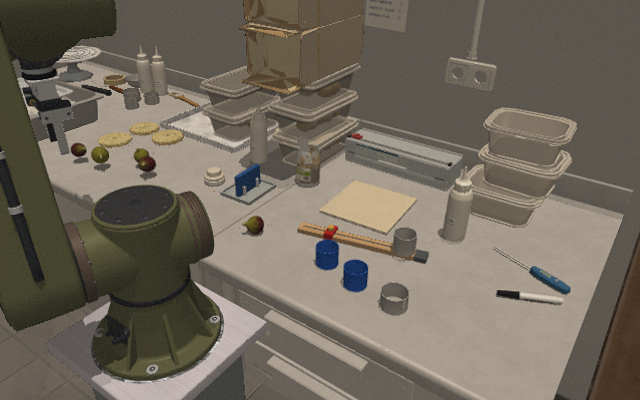

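View pics/top0.png

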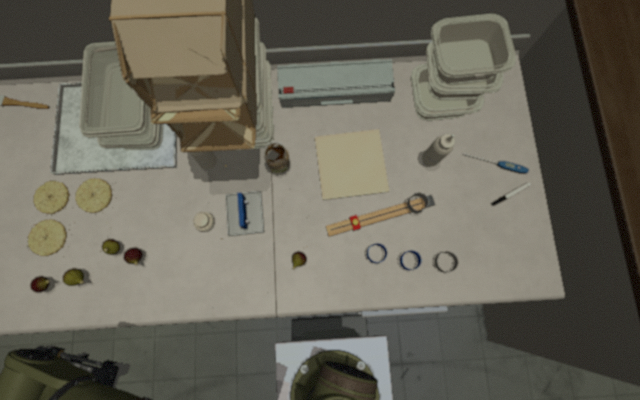

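The scene view shows the steel ring at (404,243) on the ruler by the dark butt (422,256), and the fence at (330,232). The board is at (368,205) and the rest with its blue ridge at (248,181). The lone steel ring at (395,298) stands on the table, and there are two blue look-alikes at (327,254) and (355,275). In the top view the target ring is at (417,203), the small ring at (445,261), the fence at (355,222) and the ridge at (243,210). The steel ring on the ruler is the one that fits the description. I'll confirm that with a crop and measure.

Run:
```python
from h import *
t=load('top');s=load('scene');T=cloud(t);S=cloud(s)
a=cv2.resize(t['frame'][120:280,190:470],None,fx=2.8,fy=2.8,interpolation=cv2.INTER_CUBIC)
cv2.imwrite('pics/crop0.png',a[...,::-1])
b=cv2.resize(s['frame'][130:320,200:480],None,fx=2.8,fy=2.8,interpolation=cv2.INTER_CUBIC)
cv2.imwrite('pics/crop1.png',b[...,::-1])
for n,c,P in(('top',t,T),('scene',s,S)):
    hsv=cv2.cvtColor(c['frame'],cv2.COLOR_RGB2HSV);h,sa,v=cv2.split(hsv)
    X=P[...,0];Y=P[...,1];Z=P[...,2]
    roi=(X>200)&(X<800)&(Y>-350)&(Y<400)
    def rep(l,m):
        k,lab,st,_=cv2.connectedComponentsWithStats(m.astype(np.uint8))
        for i in range(1,k):
            if st[i,4]>15:
                q=P[lab==i]; r=cv2.minAreaRect(q[:,:2].astype(np.float32))
                print(n,l,st[i],'med',np.median(q,0).round(),'zmax',np.percentile(q[:,2],98).round(),'rect',np.round(r[0]),np.round(r[1]),round(r[2]))
    rep('blue',roi&(h>100)&(h<130)&(sa>130)&(v>40))
    rep('red',roi&((h<8)|(h>172))&(sa>150)&(v>60))
    rep('tall',roi&(Z>20)&(Z<300))
```

```text
top blue [238 194   8  34 162] med [528. 233.  70.] zmax 75.0 rect [530. 235.] [93. 10.] 3
top red [350 216   7   7  20] med [494. -88.  24.] zmax 752.0 rect [394. -41.] [ 15. 239.] 63
top red [352 224   9   6  31] med [467. -97.  24.] zmax 29.0 rect [468. -98.] [16. 22.] 10
top tall [ 179   85  111   89 2898] med [679. 173. 200.] zmax 300.0 rect [681. 224.] [151. 260.] 24
top tall [418 109  15   8  91] med [ 790. -333.   87.] zmax 93.0 rect [ 790. -329.] [41. 22.] 86
top tall [423 134  24  31 440] med [ 660. -334.  120.] zmax 172.0 rect [ 667. -336.] [53. 28.] 2
top tall [237 192  12  37 296] med [531. 234.  69.] zmax 75.0 rect [534. 238.] [101.  30.] 3
top tall [407 192  22  21 193] med [ 525. -285.   46.] zmax 66.0 rect [ 524. -283.] [56. 55.] 75
top tall [193 211  20  20 302] med [511. 355.  40.] zmax 48.0 rect [514. 359.] [56. 57.] 69
top tall [349 214  12  16 115] med [480. -94.  25.] zmax 39.0 rect [481. -95.] [43. 24.] 13
top tall [371 243  16  18  50] med [ 399. -170.   41.] zmax 54.0 rect [ 391. -162.] [54. 27.] 28
top tall [367 247  12  16  30] med [ 371. -127.   39.] zmax
[... 1278 characters left out ...]
-341.] [38. 24.] 27
scene tall [471 187   4   6  16] med [ 792. -347.   86.] zmax 89.0 rect [ 790. -345.] [17.  8.] 6
scene tall [242 216  22  15 215] med [371.  71.  34.] zmax 45.0 rect [372.  72.] [34. 58.] 68
scene tall [323 225  15  11  87] med [472. -98.  24.] zmax 34.0 rect [477. -96.] [44. 23.] 14
scene tall [392 227  25  29 572] med [ 511. -285.   46.] zmax 64.0 rect [ 523. -284.] [57. 63.] 88
scene tall [315 240  24  24 445] med [ 381. -150.   36.] zmax 50.0 rect [ 383. -150.] [63. 55.] 47
scene tall [343 260  25  26 501] med [ 355. -247.   36.] zmax 50.0 rect [ 357. -246.] [61. 55.] 33
scene tall [380 283  20  23 198] med [ 358. -334.   30.] zmax 40.0 rect [ 346. -335.] [64. 30.] 1
```

Run:
```python
from h import *
t=load('top');T=cloud(t);s=load('scene');S=cloud(s)
# table height check & ruler band
for n,P in(('top',T),('scene',S)):
    X,Y,Z=P[...,0],P[...,1],P[...,2]
    m=(X>300)&(X<600)&(Y>-250)&(Y<250)&(abs(Z)<5); print(n,'table',np.median(Z[m]),m.sum())
```

```text
top table 1.2643926337250377 12735
scene table -0.208529697038216 8689
```

View pics/crop0.png

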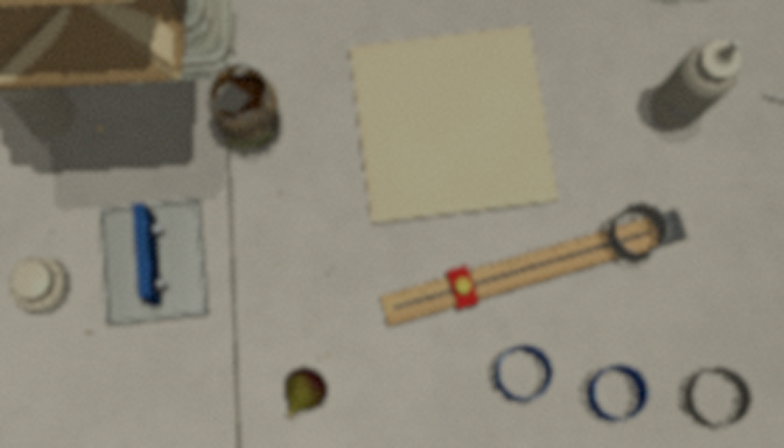

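View pics/crop1.png

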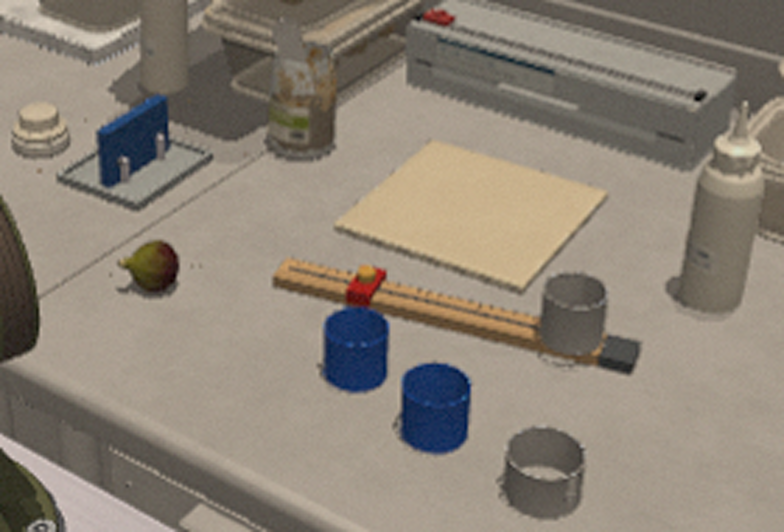

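Run:
```python
from h import *
t=load('top');s=load('scene')
def rect(l,P,m,hgt=None,c=None):
    k,lab,st,_=cv2.connectedComponentsWithStats(m.astype(np.uint8)); i=1+np.argmax(st[1:,4]); mm=lab==i
    q=P[mm]
    if c is not None:
        vu=np.argwhere(mm); q=np.array([ray(c,u,v,hgt) for v,u in vu])
    r=cv2.minAreaRect(q[:,:2].astype(np.float32)); bx=cv2.boxPoints(r)
    print(l,st[i],'c',np.round(r[0],1),np.round(r[1],1),round(r[2],1),'medz',np.median(P[mm][:,2]).round(1),bx.round().tolist())
for n,c in(('top',t),('scene',s)):
    P=cloud(c);X,Y,Z=P[...,0],P[...,1],P[...,2]
    hsv=cv2.cvtColor(c['frame'],cv2.COLOR_RGB2HSV);h,sa,v=cv2.split(hsv)
    wood=(h>8)&(h<22)&(sa>90)&(X>380)&(X<580)&(Y>-330)&(Y<0)
    rect(n+' wood',P,wood,14,c)
    z=(Z>(8 if n=='top' else 7))&(Z<22)&(X>400)&(X<580)&(Y>-360)&(Y<20)
    rect(n+' bar z',P,z)
    bd=(h>15)&(h<30)&(sa>45)&(X>560)&(X<800)&(Y>-260)&(Y<60)&(Z<25)
    rect(n+' board',P,bd,9,c)
    tr=(Z>5)&(Z<20)&(X>440)&(X<620)&(Y>150)&(Y<320)
    rect(n+' tray',P,tr)
    rg=(Z>60)&(Z<80)&(X>440)&(X<620)&(Y>150)&(Y<320); rect(n+' ridgetop',P,rg)
    jar=(Z>25)&(Z<170)&(X>560)&(X<720)&(Y>60)&(Y<190); q=P[jar]; print('jar',np.percentile(q,[2,50,98],axis=0).round() if len(q) else 0)
```

```text
top wood [327 203  83  33 690] c [ 490.5 -136. ] [ 34.6 255.7] 13.3 medz 15.6 [[444.0, -16.0], [503.0, -264.0], [537.0, -256.0], [478.0, -8.0]]
top bar z [357 201  55  26 580] c [ 501.9 -184.6] [ 35.  161.3] 13.0 medz 15.6 [[467.0, -110.0], [503.0, -267.0], [537.0, -259.0], [501.0, -102.0]]
top board [ 314  129   75   71 4156] c [669.  -99.5] [208.2 209.3] 3.8 medz 10.5 [[558.0, -2.0], [572.0, -211.0], [780.0, -197.0], [766.0, 12.0]]
top tray [ 224  190   40   47 1001] c [535.6 241.4] [140.5 119.4] 4.4 medz 7.9 [[461.0, 295.0], [470.0, 176.0], [610.0, 187.0], [601.0, 306.0]]
top ridgetop [237 192   7  34 187] c [533.5 237.7] [99.5 14.8] 2.8 medz 71.2 [[483.0, 243.0], [484.0, 228.0], [584.0, 233.0], [583.0, 248.0]]
jar [[646.  92.  31.]
 [675. 127.  85.]
 [718. 161. 148.]]
scene wood [332 230  83  30 679] c [ 498.8 -211.1] [ 47.5 213.9] 12.6 medz 12.6 [[452.0, -112.0], [499.0, -321.0], [545.0, -310.0], [499.0, -102.0]]
scene bar z [ 297  222  132   40 1163] c [ 493.5 -176.3] [ 51.8 343.8] 12.5 medz 13.3 [[431.0, -14.0], [505.0, -350.0], [556.0, -339.0], [482.0, -3.0]]
scene board [ 319  179   99   56 3034] c [ 668.2 -100.4] [229.1 215.9] 3.6 medz 8.3 [[547.0, 0.0], [561.0, -215.0], [789.0, -201.0], [776.0, 14.0]]
scene tray [220 179  56  26 460] c [528.7 236.8] [136.8 115.5] 2.9 medz 8.2 [[457.0, 291.0], [463.0, 176.0], [600.0, 183.0], [594.0, 298.0]]
scene ridgetop [234 164  26  18 148] c [530.4 237.6] [103.5  20.5] 1.8 medz 68.1 [[478.0, 246.0], [479.0, 226.0], [583.0, 229.0], [582.0, 249.0]]
jar [[642.  89.  27.]
 [662. 116.  84.]
 [714. 149. 148.]]
```

The crops confirm it: the steel ring beside the dark butt, on the wood, is the target. The two blue rings and the steel ring on the bare table are not.

- **Ruler:** origin is about (500,-177), +x points along (-0.23, 0.97), and the fence is at about 85 mm. The balance point should be near x = 25 mm.
- **Ring:** about (524,-284), with its lower rim at 14 mm.
- **Board:** centre about (669,-100).
- **Ridge:** middle about (532,237), yaw about 3°.

I'll move towards the ring now.

Request:
{"fn": "drive_tool", "kwargs": {
  "steps": [
    {"delta_pos":[18,-40,2],"yaw":-0.1,"hand":94},
    {"delta_pos":[18,-40,2],"yaw":-0.1,"hand":94},
    {"delta_pos":[18,-40,2],"yaw":-0.1,"hand":94},
    {"delta_pos":[18,-40,2],"yaw":-0.1,"hand":94},
    {"delta_pos":[18,-40,2],"yaw":-0.1,"hand":94}
  ]
}}

```text
clock: 0.52
eef_pos: [241.1, 335.8, 231.7]
eef_rot: [-3.141, 0.0, 2.35]
wrist_force: [1.5, 0.5, -0.1]
finger_gap: 94.2
```

Request:
{"fn": "drive_tool", "kwargs": {
  "steps": [
    {"delta_pos":[18,-40,0],"yaw":-0.1,"hand":94},
    {"delta_pos":[18,-40,0],"yaw":-0.1,"hand":94},
    {"delta_pos":[18,-40,0],"yaw":-0.1,"hand":94},
    {"delta_pos":[18,-40,0],"yaw":-0.1,"hand":94},
    {"delta_pos":[18,-40,0],"yaw":-0.1,"hand":94}
  ]
}}

```text
clock: 0.93
eef_pos: [326.6, 145.8, 232.0]
eef_rot: [3.141, -0.0, 1.85]
wrist_force: [1.3, 1.3, 1.2]
finger_gap: 93.9
```

Request:
{"fn": "drive_tool", "kwargs": {
  "steps": [
    {"delta_pos":[18,-40,0],"yaw":-0.05,"hand":94},
    {"delta_pos":[18,-40,0],"yaw":0,"hand":94},
    {"delta_pos":[18,-40,0],"yaw":0,"hand":94},
    {"delta_pos":[18,-40,0],"yaw":0,"hand":94},
    {"delta_pos":[18,-40,0],"yaw":0,"hand":94}
  ]
}}

```text
clock: 1.35
eef_pos: [412.2, -44.5, 231.9]
eef_rot: [3.141, 0.0, 1.804]
wrist_force: [0.7, 1.0, -0.9]
finger_gap: 94.2
```

Run:
```python
from h import *
for n in('top','scene'):
    P=cloud(load(n)).reshape(-1,3)
    for lo,hi in((90,150),(150,250),(250,400),(400,800)):
        q=P[(P[:,2]>lo)&(P[:,2]<hi)&(P[:,0]>450)&(P[:,0]<720)&(P[:,1]>60)&(P[:,1]<400)]
        if len(q)>5: print(n,lo,hi,len(q),np.percentile(q,[1,10,50,90],axis=0).round().tolist())
```

```text
top 90 150 404 [[652.0, 95.0, 90.0], [657.0, 104.0, 93.0], [685.0, 142.0, 110.0], [713.0, 348.0, 132.0]]
top 150 250 29 [[661.0, 132.0, 152.0], [665.0, 136.0, 154.0], [714.0, 154.0, 186.0], [718.0, 165.0, 193.0]]
top 250 400 2512 [[631.0, 145.0, 292.0], [638.0, 161.0, 296.0], [668.0, 238.0, 300.0], [698.0, 317.0, 327.0]]
top 400 800 7709 [[637.0, 146.0, 428.0], [653.0, 160.0, 450.0], [689.0, 248.0, 494.0], [714.0, 326.0, 574.0]]
scene 90 150 738 [[648.0, 93.0, 90.0], [656.0, 104.0, 94.0], [686.0, 151.0, 110.0], [715.0, 344.0, 141.0]]
scene 150 250 347 [[664.0, 136.0, 151.0], [696.0, 164.0, 156.0], [714.0, 262.0, 188.0], [719.0, 344.0, 201.0]]
scene 250 400 1611 [[628.0, 143.0, 292.0], [639.0, 146.0, 297.0], [681.0, 248.0, 305.0], [712.0, 325.0, 382.0]]
scene 400 800 1632 [[633.0, 143.0, 402.0], [642.0, 147.0, 419.0], [684.0, 224.0, 454.0], [713.0, 328.0, 506.0]]
```

Request:
{"fn": "drive_tool", "kwargs": {
  "steps": [
    {"delta_pos":[19,-40,0],"yaw":0,"hand":94},
    {"delta_pos":[19,-40,0],"yaw":0,"hand":94},
    {"delta_pos":[19,-40,0],"yaw":0,"hand":94},
    {"delta_pos":[19,-40,0],"yaw":0,"hand":94},
    {"delta_pos":[19,-40,0],"yaw":0,"hand":94}
  ]
}}

```text
clock: 1.77
eef_pos: [501.7, -232.5, 231.5]
eef_rot: [-3.141, -0.0, 1.804]
wrist_force: [0.5, 0.9, 1.3]
finger_gap: 94.1
```

Request:
{"fn": "drive_tool", "kwargs": {
  "steps": [
    {"delta_pos":[4,-11,-20],"yaw":0,"hand":94},
    {"delta_pos":[0,0,-35],"yaw":0,"hand":94},
    {"delta_pos":[0,0,-35],"yaw":0,"hand":94},
    {"delta_pos":[0,0,0],"yaw":0,"hand":94},
    {"delta_pos":[0,0,0],"yaw":0,"hand":94}
  ]
}}

```text
clock: 2.18
eef_pos: [504.8, -241.1, 141.4]
eef_rot: [-3.139, -0.002, 1.805]
wrist_force: [0.2, 0.2, 0.5]
finger_gap: 93.7
```

Run:
```python
from h import *
c=grab('scene'); cv2.imwrite('pics/a1.png',cv2.resize(c['frame'][120:320,280:520],None,fx=3,fy=3)[...,::-1])
print(manip.read_state()['eef_pos'])
```

```text
[ 505.75106397 -241.49587801  143.28702084]
```

View pics/a1.png

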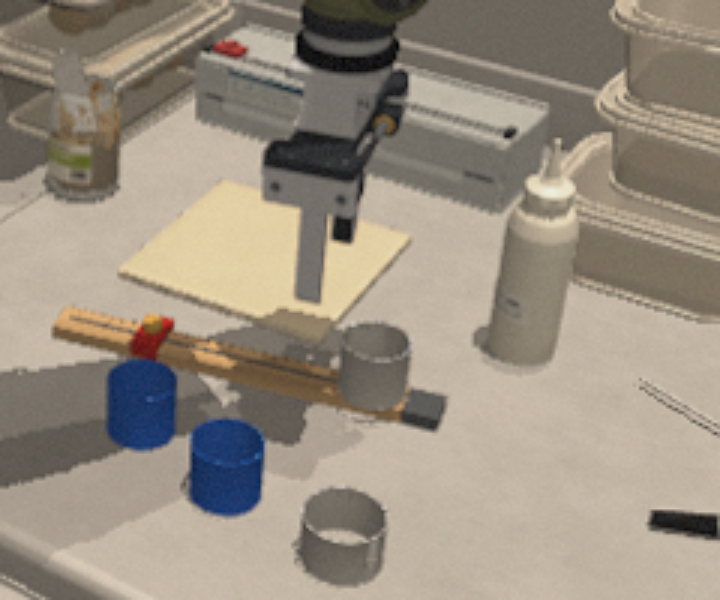

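The open gripper is at about (505,-241), short of the ring (crop 372,365). I'll shift over it and go down.

Request:
{"fn": "drive_tool", "kwargs": {
  "steps": [
    {"delta_pos":[9,-21,0],"yaw":0,"hand":94},
    {"delta_pos":[9,-21,0],"yaw":0,"hand":94},
    {"delta_pos":[0,0,0],"yaw":0,"hand":94},
    {"delta_pos":[0,0,-30],"yaw":0,"hand":94},
    {"delta_pos":[0,0,0],"yaw":0,"hand":94}
  ]
}}

```text
clock: 2.65
eef_pos: [522.6, -282.8, 110.3]
eef_rot: [-3.14, -0.002, 1.805]
wrist_force: [-1.2, 0.3, -0.8]
finger_gap: 94.0
```

Request:
{"fn": "drive_tool", "kwargs": {
  "steps": [
    {"delta_pos":[1,-1,-30],"yaw":0,"hand":94},
    {"delta_pos":[0,0,-30],"yaw":0,"hand":94},
    {"delta_pos":[0,0,0],"yaw":0,"hand":94},
    {"delta_pos":[0,0,0],"yaw":0,"hand":94},
    {"delta_pos":[0,0,0],"yaw":0,"hand":94}
  ]
}}

```text
clock: 3.07
eef_pos: [525.4, -284.8, 54.8]
eef_rot: [3.14, 0.002, 1.805]
wrist_force: [-0.5, 0.6, -0.0]
finger_gap: 94.0
```

Run:
```python
from h import *
c=grab('scene'); cv2.imwrite('pics/a2.png',cv2.resize(c['frame'][120:320,280:520],None,fx=3,fy=3)[...,::-1])
print(manip.read_state()['eef_pos'])
```

```text
[ 525.44578834 -284.86899492   54.8355012 ]
```

View pics/a2.png

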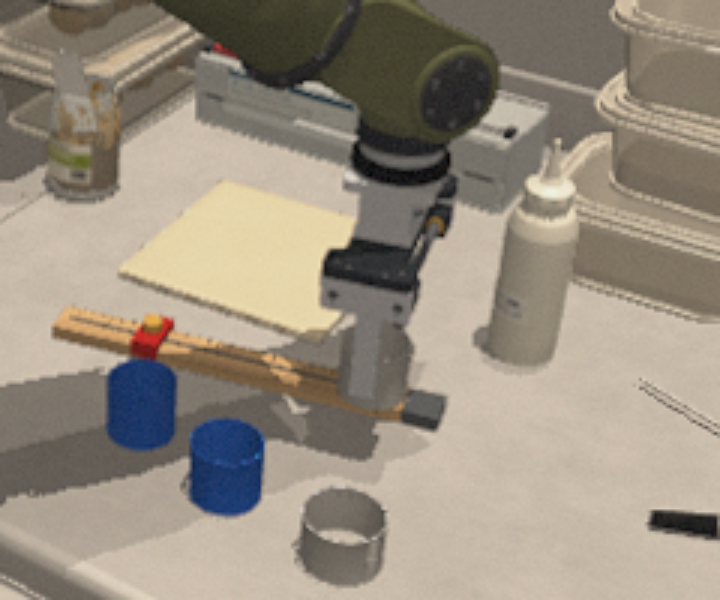

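The fingers straddle the steel ring (crop 375,365). I'll go 8 mm lower and close.

Request:
{"fn": "drive_tool", "kwargs": {
  "steps": [
    {"delta_pos":[0,0,-8],"yaw":0,"hand":80},
    {"delta_pos":[0,0,0],"yaw":0,"hand":65},
    {"delta_pos":[0,0,0],"yaw":0,"hand":40},
    {"delta_pos":[0,0,0],"yaw":0,"hand":40},
    {"delta_pos":[0,0,0],"yaw":0,"hand":40}
  ],
  "squeeze": 12
}}

```text
clock: 3.53
eef_pos: [524.5, -284.5, 44.2]
eef_rot: [3.141, 0.0, 1.805]
wrist_force: [0.0, 0.1, 0.0]
finger_gap: 64.2
```

Request:
{"fn": "drive_tool", "kwargs": {
  "steps": [
    {"delta_pos":[0,0,0],"yaw":0,"hand":40},
    {"delta_pos":[0,0,0],"yaw":0,"hand":40},
    {"delta_pos":[0,0,0],"yaw":0,"hand":40}
  ]
}}

```text
clock: 3.78
eef_pos: [524.4, -284.4, 44.1]
eef_rot: [3.142, 0.0, 1.805]
wrist_force: [-0.7, 0.7, 0.3]
finger_gap: 54.3
```

Request:
{"fn": "drive_tool", "kwargs": {
  "steps": [
    {"delta_pos":[0,0,0],"yaw":0,"hand":40},
    {"delta_pos":[0,0,15],"yaw":0,"hand":40},
    {"delta_pos":[0,0,25],"yaw":0,"hand":40},
    {"delta_pos":[0,0,25],"yaw":0,"hand":40},
    {"delta_pos":[0,0,0],"yaw":0,"hand":40}
  ]
}}

```text
clock: 4.2
eef_pos: [526.0, -285.4, 113.7]
eef_rot: [3.137, 0.005, 1.805]
wrist_force: [0.7, -0.4, -0.1]
finger_gap: 54.0
```

Run:
```python
from h import *
c=grab('scene'); cv2.imwrite('pics/a3.png',cv2.resize(c['frame'][120:320,280:520],None,fx=3,fy=3)[...,::-1])
print(manip.read_state()['eef_pos'],manip.read_state()['finger_gap'])
P=cloud(c);Z=P[...,2]
m=(P[...,0]>430)&(P[...,0]<580)&(P[...,1]<-200)&(P[...,1]>-320)&(Z>30)&(Z<125)
print(np.percentile(P[m],[1,5,50,95],axis=0).round())
```

```text
[ 525.30503084 -284.95990134  111.27714583] 54.00651941963406
[[ 484. -312.   83.]
 [ 486. -311.   86.]
 [ 505. -295.  109.]
 [ 551. -260.  124.]]
```

View pics/a3.png

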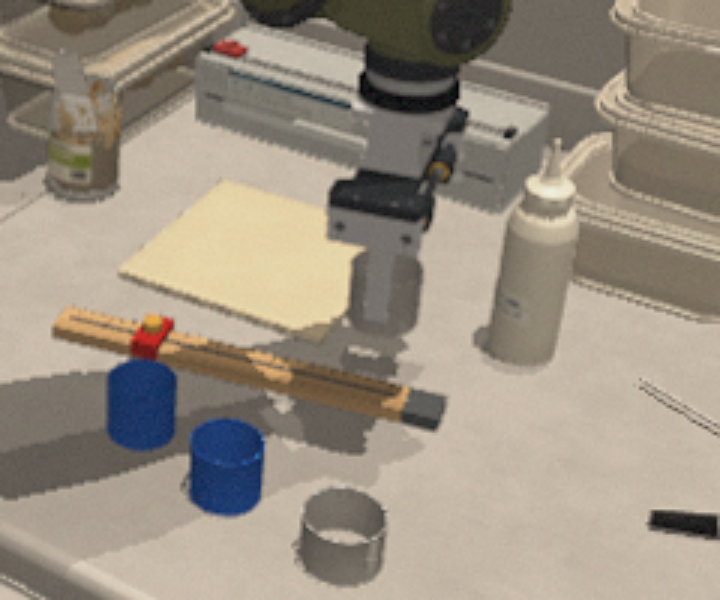

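The ring hangs upright in the fingers (crop 385,290), and the ruler has not moved. I'll carry it to the board.

Request:
{"fn": "drive_tool", "kwargs": {
  "steps": [
    {"delta_pos":[23,35,0],"yaw":0,"hand":40},
    {"delta_pos":[23,35,0],"yaw":0,"hand":40},
    {"delta_pos":[23,35,0],"yaw":0,"hand":40},
    {"delta_pos":[23,35,0],"yaw":0,"hand":40},
    {"delta_pos":[23,35,0],"yaw":0,"hand":40}
  ]
}}

```text
clock: 4.67
eef_pos: [639.1, -108.4, 107.6]
eef_rot: [-3.14, -0.001, 1.805]
wrist_force: [1.1, -0.7, -0.2]
finger_gap: 54.2
```

Request:
{"fn": "drive_tool", "kwargs": {
  "steps": [
    {"delta_pos":[0,0,0],"yaw":0,"hand":40},
    {"delta_pos":[0,0,-20],"yaw":0,"hand":40},
    {"delta_pos":[0,0,-20],"yaw":0,"hand":40},
    {"delta_pos":[0,0,0],"yaw":0,"hand":40},
    {"delta_pos":[0,0,0],"yaw":0,"hand":40}
  ]
}}

```text
clock: 5.08
eef_pos: [637.9, -110.2, 67.5]
eef_rot: [-3.139, -0.001, 1.805]
wrist_force: [0.4, -0.3, -0.9]
finger_gap: 54.2
```

Run:
```python
from h import *
for n in('scene','top'):
    c=grab(n); P=cloud(c);Z=P[...,2]
    print(n,manip.read_state()['eef_pos'])
    m=(P[...,0]>570)&(P[...,0]<700)&(P[...,1]<-50)&(P[...,1]>-170)&(Z>20)&(Z<100)
    print(np.percentile(P[m],[0,2,5,50,95],axis=0).round())
c=load('scene');cv2.imwrite('pics/a4.png',cv2.resize(c['frame'][120:320,280:520],None,fx=3,fy=3)[...,::-1])
```

```text
scene [ 638.64672427 -110.44793517   68.90589783]
[[ 592. -138.   34.]
 [ 596. -137.   38.]
 [ 597. -136.   41.]
 [ 618. -122.   70.]
 [ 665.  -90.   94.]]
top [ 639.04377366 -110.55946604   69.71463912]Traceback (most recent call last):
  File "<stdin>", line 6, in <module>
    return _quantile_unchecked(
        a, q, axis, out, overwrite_input, method, keepdims, weights)
    return _ureduce(a,
                    func=_quantile_ureduce_func,
    ...<5 lines>...
                    overwrite_input=overwrite_input,
                    method=method)
    r = func(a, **kwargs)
    result = _quantile(arr,
                       quantiles=q,
    ...<2 lines>...
                       out=out,
                       weights=wgt)
    slices_having_nans = np.isnan(arr[-1, ...])
                                  ~~~^^^^^^^^^
IndexError: index -1 is out of bounds for axis 0 with size 0
```

The arm hides it in the top view. The depth from the scene camera puts the rim at about 36–39 mm, which agrees with 30 mm below the TCP. I'll lower it.

Request:
{"fn": "drive_tool", "kwargs": {
  "steps": [
    {"delta_pos":[0,0,-15],"yaw":0,"hand":40},
    {"delta_pos":[0,0,-9],"yaw":0,"hand":40},
    {"delta_pos":[0,0,0],"yaw":0,"hand":40},
    {"delta_pos":[0,0,0],"yaw":0,"hand":40},
    {"delta_pos":[0,0,0],"yaw":0,"hand":40}
  ]
}}

```text
clock: 5.6
eef_pos: [639.1, -110.4, 45.8]
eef_rot: [3.141, 0.0, 1.805]
wrist_force: [-0.6, 0.1, -0.7]
finger_gap: 54.3
```

Request:
{"fn": "drive_tool", "kwargs": {
  "steps": [
    {"delta_pos":[0,0,-2],"yaw":0,"hand":40},
    {"delta_pos":[0,0,0],"yaw":0,"hand":40},
    {"delta_pos":[0,0,-2],"yaw":0,"hand":40},
    {"delta_pos":[0,0,0],"yaw":0,"hand":40}
  ]
}}

```text
clock: 5.93
eef_pos: [638.7, -110.3, 40.7]
eef_rot: [-3.141, -0.0, 1.805]
wrist_force: [-0.4, 0.5, -1.2]
finger_gap: 54.4
```

Request:
{"fn": "drive_tool", "kwargs": {
  "steps": [
    {"delta_pos":[0,0,-1],"yaw":0,"hand":40},
    {"delta_pos":[0,0,0],"yaw":0,"hand":40}
  ]
}}

```text
clock: 6.1
eef_pos: [638.7, -110.3, 39.8]
eef_rot: [-3.141, -0.0, 1.805]
wrist_force: [0.7, 0.5, -0.1]
finger_gap: 54.3
```

Request:
{"fn": "drive_tool", "kwargs": {
  "steps": [
    {"delta_pos":[0,0,-1],"yaw":0,"hand":40},
    {"delta_pos":[0,0,0],"yaw":0,"hand":40}
  ]
}}

```text
clock: 6.27
eef_pos: [638.8, -110.3, 39.1]
eef_rot: [3.141, 0.0, 1.805]
wrist_force: [-0.4, 0.5, -0.0]
finger_gap: 54.1
```

Request:
{"fn": "drive_tool", "kwargs": {
  "steps": [
    {"delta_pos":[0,0,-1],"yaw":0,"hand":40},
    {"delta_pos":[0,0,0],"yaw":0,"hand":40}
  ]
}}

```text
clock: 6.43
eef_pos: [638.9, -110.3, 39.0]
eef_rot: [3.141, 0.0, 1.805]
wrist_force: [-3.8, 1.2, 10.2]
finger_gap: 54.3
```

Request:
{"fn": "drive_tool", "kwargs": {
  "steps": [
    {"delta_pos":[0,0,0],"yaw":0,"hand":60},
    {"delta_pos":[0,0,0],"yaw":0,"hand":70},
    {"delta_pos":[0,0,0],"yaw":0,"hand":94},
    {"delta_pos":[0,0,0],"yaw":0,"hand":94},
    {"delta_pos":[0,0,0],"yaw":0,"hand":94}
  ]
}}

```text
clock: 6.85
eef_pos: [638.7, -110.3, 37.7]
eef_rot: [-3.141, -0.0, 1.805]
wrist_force: [-0.1, -0.0, 0.2]
finger_gap: 82.9
```

Contact came at z = 39 as predicted, and the ring is released. I'll raise up and check it.

Request:
{"fn": "drive_tool", "kwargs": {
  "steps": [
    {"delta_pos":[0,0,0],"yaw":0,"hand":94},
    {"delta_pos":[0,0,20],"yaw":0,"hand":94},
    {"delta_pos":[0,0,30],"yaw":0,"hand":94},
    {"delta_pos":[0,0,35],"yaw":0,"hand":94},
    {"delta_pos":[-20,-10,20],"yaw":0,"hand":94}
  ]
}}

```text
clock: 7.27
eef_pos: [620.9, -119.3, 146.4]
eef_rot: [3.138, 0.002, 1.806]
wrist_force: [-0.1, 0.8, 1.7]
finger_gap: 94.1
```

Request:
{"fn": "drive_tool", "kwargs": {
  "steps": [
    {"delta_pos":[-30,-10,0],"yaw":0,"hand":80},
    {"delta_pos":[-35,-10,0],"yaw":0,"hand":70},
    {"delta_pos":[-35,-10,0],"yaw":0,"hand":60},
    {"delta_pos":[-25,0,0],"yaw":0,"hand":60},
    {"delta_pos":[0,0,0],"yaw":0,"hand":60}
  ]
}}

```text
clock: 7.68
eef_pos: [490.4, -150.6, 143.1]
eef_rot: [-3.141, -0.0, 1.803]
wrist_force: [0.7, -0.2, -0.4]
finger_gap: 64.3
```

Run:
```python
from h import *
print(manip.read_state())
c=grab('scene'); P=cloud(c);Z=P[...,2]
m=(P[...,0]>570)&(P[...,0]<700)&(P[...,1]<-50)&(P[...,1]>-170)&(Z>16)&(Z<70)
print(np.percentile(P[m],[0,2,50,98],axis=0).round())
cv2.imwrite('pics/a4.png',cv2.resize(c['frame'][120:320,240:480],None,fx=3,fy=3,interpolation=cv2.INTER_CUBIC)[...,::-1])
```

```text
{'clock': 7.6833, 'joints': array([-3.69249225e-01,  3.00961871e-01,  1.71504813e+00, -2.32234941e-04,
        1.12669197e+00, -6.01645341e-01]), 'qd': array([ 0.03354641,  0.07045454, -0.12501402,  0.00620423,  0.01571357,
        0.03263111]), 'effort': array([-1.03007253e+00, -5.20535088e+01, -3.02628529e+01, -1.00762228e-02,
       -2.99587520e-01, -4.26957272e-01]), 'eef_pos': array([ 490.43041638, -150.60827269,  143.06891658]), 'eef_rot': array([-3.14055949e+00, -4.55084723e-04,  1.80329210e+00]), 'wrist_force': array([ 0.67267422, -0.19554525, -0.43246273]), 'moment': array([-0.07664592,  0.03620682, -0.00402911]), 'finger_gap': 64.28056415259196}
[[ 605. -139.   16.]
 [ 609. -137.   18.]
 [ 624. -113.   41.]
 [ 667.  -84.   58.]]
```

View pics/a4.png

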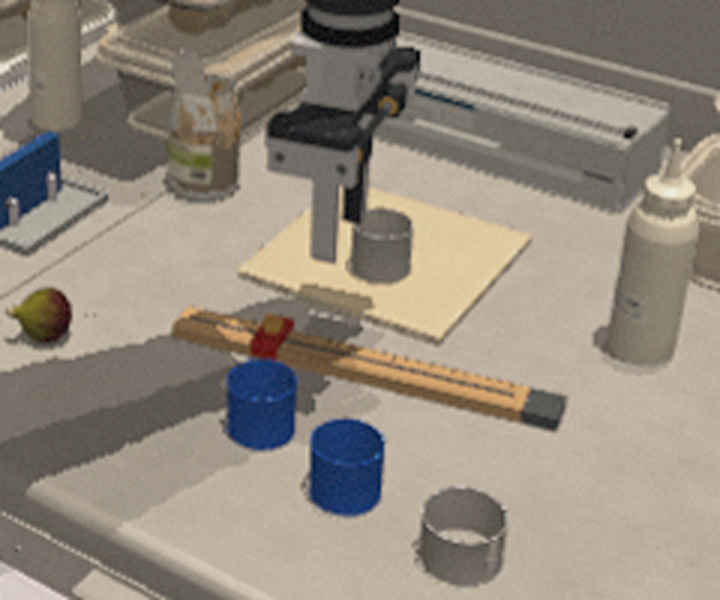

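The ring stands upright on the board (crop 382,245), at about (638,-111). The ruler is clear now, so I'll measure its axis, ends and fence again before grasping.

Run:
```python
from h import *
d=np.array([-.2315,.973]);n=np.array([.973,.2315])
for nm in('scene','top'):
    c=load('scene') if nm=='scene' else load('top'); P=cloud(c);X,Y,Z=P[...,0],P[...,1],P[...,2]
    off=1.3 if nm=='top' else 0
    m=(X>400)&(X<600)&(Y>-380)&(Y<30)&(Z-off>11)&(Z-off<17)
    m=cv2.morphologyEx(m.astype(np.uint8),cv2.MORPH_OPEN,np.ones((2,2)))>0
    q=P[m][:,:2]-[500.5,-177.5]; a=q@d;b=q@n; k=abs(b)<25; a,b=a[k],b[k]
    print(nm,len(a),'along',np.percentile(a,[0,.5,2,98,99.5,100]).round(1),'across',np.percentile(b,[1,50,99]).round(1), 'slope',np.polyfit(a,b,1).round(4))
    for lo in range(-165,165,40):
        kk=(a>lo)&(a<lo+40); 
        if kk.sum()>5: print(lo,kk.sum(),np.percentile(b[kk],[2,98]).round(1))
    hsv=cv2.cvtColor(c['frame'],cv2.COLOR_RGB2HSV);h,s,v=cv2.split(hsv)
    r=((h<8)|(h>172))&(s>140)&(v>50)&(X>440)&(X<520)&(Y>-130)&(Y<-60)
    q=P[r][:,:2]-[500.5,-177.5];print('fence along',np.percentile(q@d,[0,5,50,95,100]).round(1),'z',np.percentile(P[r][:,2],[5,95]))
    dk=(v<75)&(X>500)&(X<570)&(Y>-370)&(Y<-290)&(Z-off>11)
    q=P[dk][:,:2]-[500.5,-177.5];
    if dk.sum(): print('butt along',np.percentile(q@d,[0,3,97,100]).round(1),dk.sum())
```

```text
scene 928 along [-169.6 -168.7 -165.8  159.7  165.5  170.6] across [-22.3  -7.   12.4] slope [ 5.0000e-03 -6.5835e+00]
-165 135 [-22.    9.1]
-125 121 [-20.6   8.7]
-85 123 [-21.6  10. ]
-45 125 [-21.1  10.5]
-5 118 [-21.   10.4]
35 115 [-21.7  12. ]
75 48 [-23.9  12.1]
115 93 [-20.8  10.8]
155 29 [-20.    9.5]
fence along [72.  72.8 81.2 93.7 96.2] z [11.16984082 24.30124037]
butt along [-167.2 -166.2 -139.8 -139. ] 11
top 302 along [-166.4 -166.  -163.6  -48.2  -44.8  -43.9] across [-20.1  -5.3  11.7] slope [-0.0087 -5.7713]
-165 101 [-19.8  11.4]
-125 95 [-20.   10.8]
-85 101 [-17.7  10.7]Traceback (most recent call last):
  File "<stdin>", line 15, in <module>
    return _quantile_unchecked(
        a, q, axis, out, overwrite_input, method, keepdims, weights)
    return _ureduce(a,
                    func=_quantile_ureduce_func,
    ...<5 lines>...
                    overwrite_input=overwrite_input,
                    method=method)
    r = func(a, **kwargs)
    result = _quantile(arr,
                       quantiles=q,
    ...<2 lines>...
                       out=out,
                       weights=wgt)
    slices_having_nans = np.isnan(arr[-1, ...])
                                  ~~~^^^^^^^^^
IndexError: index -1 is out of bounds for axis 0 with size 0
```

Ruler middle is about (495.6,-178.7) and the fence is at about 84.5, so the balance point x ≈ 24.4 lies at about (490,-155). I'll go down with the jaws across the width.

Request:
{"fn": "drive_tool", "kwargs": {
  "steps": [
    {"delta_pos":[0,0,0],"yaw":0,"hand":60},
    {"delta_pos":[0,0,0],"yaw":0,"hand":60}
  ]
}}

```text
clock: 7.9
eef_pos: [494.6, -150.3, 143.1]
eef_rot: [3.141, 0.0, 1.805]
wrist_force: [0.1, -0.2, -0.0]
finger_gap: 60.4
```

Request:
{"fn": "drive_tool", "kwargs": {
  "steps": [
    {"delta_pos":[-4,-5,-30],"yaw":0,"hand":64},
    {"delta_pos":[0,0,-35],"yaw":0,"hand":64},
    {"delta_pos":[0,0,-25],"yaw":0,"hand":64},
    {"delta_pos":[0,0,0],"yaw":0,"hand":64},
    {"delta_pos":[0,0,0],"yaw":0,"hand":64}
  ]
}}

```text
clock: 8.32
eef_pos: [490.0, -155.0, 52.5]
eef_rot: [-3.14, -0.001, 1.805]
wrist_force: [-0.1, 0.6, 0.5]
finger_gap: 64.0
```

Run:
```python
from h import *
s=manip.read_state();print(s['eef_pos'],s['moment'],s['wrist_force'])
c=grab('scene'); 
cv2.imwrite('pics/a5.png',cv2.resize(c['frame'][170:300,270:440],None,fx=4,fy=4,interpolation=cv2.INTER_CUBIC)[...,::-1])
```

```text
[ 490.01880401 -155.01666051   52.45708078] [-0.10294716  0.04698516 -0.01553168] [-0.05325095  0.62991596  0.47287512]
```

View pics/a5.png

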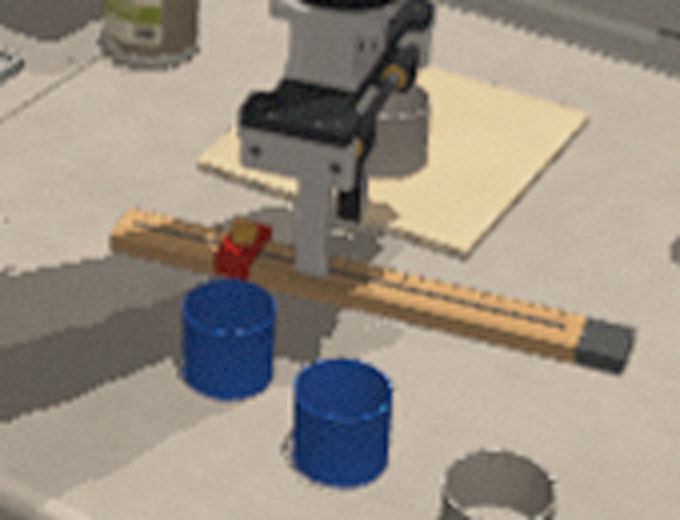

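The fingers straddle the ruler (crop 315,270), clear of the fence (crop 240,250) and the blue rings. I'll go down and close.

Request:
{"fn": "drive_tool", "kwargs": {
  "steps": [
    {"delta_pos":[0,0,-20],"yaw":0,"hand":64},
    {"delta_pos":[0,0,-11],"yaw":0,"hand":64},
    {"delta_pos":[0,0,0],"yaw":0,"hand":64},
    {"delta_pos":[0,0,0],"yaw":0,"hand":64}
  ],
  "squeeze": 25
}}

```text
clock: 8.7
eef_pos: [490.1, -155.3, 22.6]
eef_rot: [3.141, 0.0, 1.805]
wrist_force: [-0.1, 0.4, 0.4]
finger_gap: 64.1
```

```bash
python3 -c "
from h import *
s=manip.read_state();print(s['eef_pos'],s['moment'],s['wrist_force'],s['finger_gap'])"
```

```text
[ 490.11560926 -155.33246041   22.63237482] [-5.57834476e-02 -9.39407520e-05  7.90257628e-03] [-0.11899987  0.43916139  0.39035918] 64.109184638673
```

Request:
{"fn": "drive_tool", "kwargs": {
  "steps": [
    {"delta_pos":[0,0,0],"yaw":0,"hand":50},
    {"delta_pos":[0,0,0],"yaw":0,"hand":42},
    {"delta_pos":[0,0,0],"yaw":0,"hand":25},
    {"delta_pos":[0,0,0],"yaw":0,"hand":25},
    {"delta_pos":[0,0,0],"yaw":0,"hand":25}
  ]
}}

```text
clock: 9.12
eef_pos: [490.4, -155.4, 22.5]
eef_rot: [3.14, 0.001, 1.805]
wrist_force: [3.1, 0.8, 2.1]
finger_gap: 34.2
```

Request:
{"fn": "drive_tool", "kwargs": {
  "steps": [
    {"delta_pos":[0,0,0],"yaw":0,"hand":25},
    {"delta_pos":[0,0,0],"yaw":0,"hand":25},
    {"delta_pos":[0,0,0],"yaw":0,"hand":25}
  ]
}}

```text
clock: 9.37
eef_pos: [490.4, -155.4, 22.5]
eef_rot: [3.14, 0.001, 1.805]
wrist_force: [2.5, 1.8, 5.9]
finger_gap: 33.7
```

```bash
python3 -c "
from h import *
s=manip.read_state();print(s['eef_pos'],s['moment'],s['wrist_force'],s['finger_gap'])"
```

```text
[ 490.38541491 -155.40823935   22.49564865] [ 0.21774392 -0.6030273   0.05347201] [2.52088163 1.77313533 5.86819683] 33.74307268102843
```

Request:
{"fn": "drive_tool", "kwargs": {
  "steps": [
    {"delta_pos":[0,0,10],"yaw":0,"hand":25},
    {"delta_pos":[0,0,20],"yaw":0,"hand":25},
    {"delta_pos":[0,0,30],"yaw":0,"hand":25},
    {"delta_pos":[0,0,30],"yaw":0,"hand":25},
    {"delta_pos":[0,0,20],"yaw":0,"hand":25}
  ]
}}

```text
clock: 9.78
eef_pos: [489.6, -155.4, 134.6]
eef_rot: [3.141, 0.001, 1.805]
wrist_force: [-0.0, 0.2, -2.6]
finger_gap: 33.4
```

Request:
{"fn": "drive_tool", "kwargs": {
  "steps": [
    {"delta_pos":[0,0,0],"yaw":0,"hand":25},
    {"delta_pos":[0,0,0],"yaw":0,"hand":25},
    {"delta_pos":[0,0,0],"yaw":0,"hand":25}
  ]
}}

```text
clock: 10.03
eef_pos: [488.9, -155.0, 130.5]
eef_rot: [-3.139, -0.001, 1.805]
wrist_force: [-0.6, -0.7, -3.9]
finger_gap: 33.8
```

```bash
cat > samp.py <<'E'
from h import *
import sys
N=int(sys.argv[1]);M=[];F=[]
for i in range(N):
    c=manip.camera('scene'); s=manip.read_state(); M.append(s['moment']);F.append(s['wrist_force'])
M=np.array(M);F=np.array(F)
print(s['clock'],s['eef_pos'].round(1),s['eef_rot'].round(4),'M',M.mean(0).round(4),M.std(0).round(4),'F',F.mean(0).round(2),F.std(0).round(2))
pickle.dump(c,open('scene.pkl','wb'))
cv2.imwrite(sys.argv[2],cv2.resize(c['frame'][130:300,200:440],None,fx=3.2,fy=3.2,interpolation=cv2.INTER_CUBIC)[...,::-1])
E
python3 samp.py 25 pics/a6.png
```

```text
11.2833 [ 489.8 -155.3  131.9] [-3.1415 -0.      1.8048] M [-0.0615  0.0439 -0.0017] [0.0268 0.0292 0.0227] F [-0.17 -0.07 -3.2 ] [0.4  0.5  0.42]
```

View pics/a6.png

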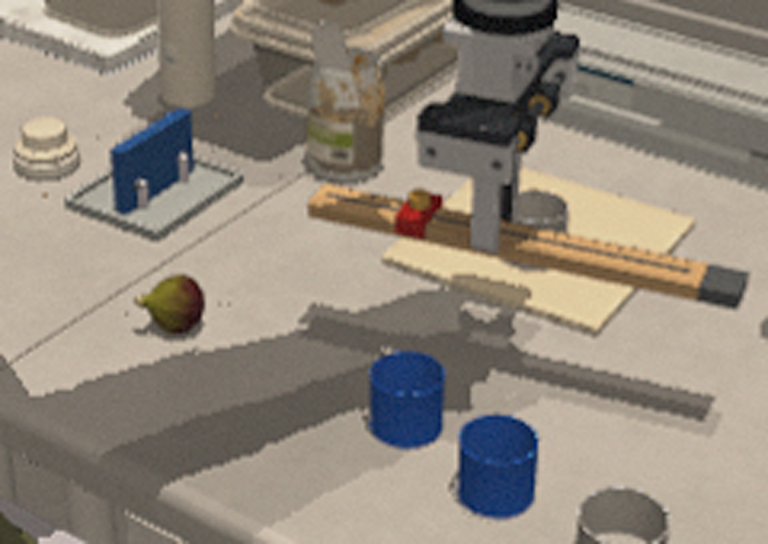

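The grip is level and the weight is 3.2 N, which is plausible. I have no clean empty-gripper moment to compare against. I'll set it back down, release, and sample an empty baseline in the same orientation.

Request:
{"fn": "drive_tool", "kwargs": {
  "steps": [
    {"delta_pos":[0,0,-30],"yaw":0,"hand":25},
    {"delta_pos":[0,0,-35],"yaw":0,"hand":25},
    {"delta_pos":[0,0,-30],"yaw":0,"hand":25},
    {"delta_pos":[0,0,-8],"yaw":0,"hand":25},
    {"delta_pos":[0,0,0],"yaw":0,"hand":25}
  ]
}}

```text
clock: 11.7
eef_pos: [488.8, -154.9, 27.3]
eef_rot: [-3.138, -0.002, 1.805]
wrist_force: [-0.9, -0.1, -2.4]
finger_gap: 33.8
```

Request:
{"fn": "drive_tool", "kwargs": {
  "steps": [
    {"delta_pos":[0,0,-3],"yaw":0,"hand":25},
    {"delta_pos":[0,0,-2],"yaw":0,"hand":25},
    {"delta_pos":[0,0,0],"yaw":0,"hand":25}
  ]
}}

```text
clock: 11.95
eef_pos: [490.4, -155.6, 25.1]
eef_rot: [3.14, 0.001, 1.805]
wrist_force: [-0.0, -0.7, -3.3]
finger_gap: 33.6
```

Request:
{"fn": "drive_tool", "kwargs": {
  "steps": [
    {"delta_pos":[0,0,-2],"yaw":0,"hand":25},
    {"delta_pos":[0,0,-1],"yaw":0,"hand":25},
    {"delta_pos":[0,0,0],"yaw":0,"hand":25}
  ]
}}

```text
clock: 12.2
eef_pos: [490.4, -155.5, 22.4]
eef_rot: [3.14, 0.001, 1.805]
wrist_force: [-4.6, 1.7, 10.8]
finger_gap: 33.9
```

Request:
{"fn": "drive_tool", "kwargs": {
  "steps": [
    {"delta_pos":[0,0,0],"yaw":0,"hand":40},
    {"delta_pos":[0,0,0],"yaw":0,"hand":50},
    {"delta_pos":[0,0,0],"yaw":0,"hand":50},
    {"delta_pos":[0,0,0],"yaw":0,"hand":50},
    {"delta_pos":[0,0,0],"yaw":0,"hand":50}
  ]
}}

```text
clock: 12.62
eef_pos: [489.8, -155.3, 21.0]
eef_rot: [3.141, 0.0, 1.805]
wrist_force: [1.7, 0.1, -0.1]
finger_gap: 50.2
```

```bash
python3 samp.py 30 pics/a7.png
```

```text
14.1167 [ 489.8 -155.3   20.9] [-3.1416  0.      1.8048] M [-0.0646  0.0412  0.0057] [0.0282 0.0219 0.0317] F [-0.11 -0.02 -0.08] [0.41 0.48 0.44]
```

The empty baseline differs by 0.004 ± 0.007 N·m, so the centre of mass is about 1 ± 2 mm to the butt side of the grip. That is within the ridge's ±7 mm. I'll re-grip and measure the ridge top more precisely.

Request:
{"fn": "drive_tool", "kwargs": {
  "steps": [
    {"delta_pos":[0,0,0],"yaw":0,"hand":25},
    {"delta_pos":[0,0,0],"yaw":0,"hand":25},
    {"delta_pos":[0,0,0],"yaw":0,"hand":25},
    {"delta_pos":[0,0,0],"yaw":0,"hand":25},
    {"delta_pos":[0,0,0],"yaw":0,"hand":25}
  ],
  "squeeze": 30
}}

```text
clock: 14.53
eef_pos: [489.8, -155.3, 20.9]
eef_rot: [3.142, 0.0, 1.805]
wrist_force: [0.9, -0.0, -0.5]
finger_gap: 33.7
```

Run:
```python
from h import *
print(manip.read_state()['eef_pos'],manip.read_state()['finger_gap'])
for n in('top','scene'):
    c=load(n);P=cloud(c);X,Y,Z=P[...,0],P[...,1],P[...,2]
    off=1.3 if n=='top' else 0
    m=(Z-off>66.5)&(Z-off<75)&(X>460)&(X<600)&(Y>200)&(Y<270)
    q=P[m]; print(n,m.sum(),np.median(q[:,2]))
    for lo in range(480,585,20):
        k=(q[:,0]>lo)&(q[:,0]<lo+20)
        if k.sum()>3: print(lo,k.sum(),np.percentile(q[k][:,1],[0,10,50,90,100]).round(1))
    p=np.polyfit(q[:,0],q[:,1],1); print('yaw',p[0],'y@515',np.polyval(p,515),'x',q[:,0].min(),q[:,0].max())
    # tray outline
    m=(Z-off>3)&(Z-off<16)&(X>440)&(X<620)&(Y>150)&(Y<320); q=P[m]
    b=(q[:,1]-0.05*(q[:,0]-532));print('tray y',np.percentile(b,[1,99]).round(1),'x',np.percentile(q[:,0]+.05*(q[:,1]-237),[1,99]).round(1))
# ridge mask on colour, ray at z=70, top view
c=load('top');hsv=cv2.cvtColor(c['frame'],cv2.COLOR_RGB2HSV);h,s,v=cv2.split(hsv)
m=(h>100)&(h<130)&(s>110)&(v>40);m[:, :230]=0;m[:,255:]=0;m[:185]=0;m[235:]=0
for r in range(194,230,4):
    cc=np.where(m[r])[0]
    if len(cc): print(r,cc.min(),cc.max(),ray(c,cc.min()-.5,r,70)[:2].round(1),ray(c,cc.max()+.5,r,70)[:2].round(1))
a=cv2.resize(c['frame'][180:240,210:280],None,fx=8,fy=8,interpolation=cv2.INTER_NEAREST);cv2.imwrite('pics/r.png',a[...,::-1])
```

```text
[ 489.81445086 -155.29945617   20.94139265] 33.74174571000955
top 160 71.10398839123218
480 28 [229.  230.9 235.1 241.  243.2]
500 35 [229.4 231.7 237.  243.1 243.7]
520 32 [230.9 231.8 237.1 242.6 243.4]
540 29 [231.6 233.7 239.4 245.3 245.9]
560 32 [233.3 233.5 239.6 244.9 245.4]
580 4 [233.5 234.5 238.2 243.5 245.2]
yaw 0.04511945574911046 y@515 237.02544032367018 x 483.98570364344096 582.7540233370328
tray y [159.1 314.3] x [447.5 607.2]
scene 96 69.28386366360547
480 24 [225.2 226.8 232.5 239.6 243. ]
500 17 [226.8 227.7 231.7 240.  242. ]
520 19 [228.3 230.1 234.  242.2 244.5]
540 17 [229.6 231.1 236.4 241.9 247.6]
560 17 [229.4 229.9 236.1 242.8 246.8]
yaw 0.05431245095588186 y@515 234.19183797846935 x 477.1825093815111 580.1821361637376
tray y [172.8 307.5] x [460.7 604.9]
194 238 241 [576.7 243.9] [576.  232.2]
198 239 243 [564.5 241.2] [563.6 226.6]
202 239 242 [552.5 241.3] [551.8 229.7]
206 239 244 [540.6 241.5] [539.5 224.1]
210 239 244 [528.8 241.7] [527.7 224.3]
214 240 245 [516.8 239. ] [515.7 221.7]
218 240 245 [505.  239.1] [503.9 221.9]
222 240 244 [493.4 239.3] [492.4 225. ]
226 242 245 [481.4 233.8] [480.6 222.3]
```

View pics/r.png

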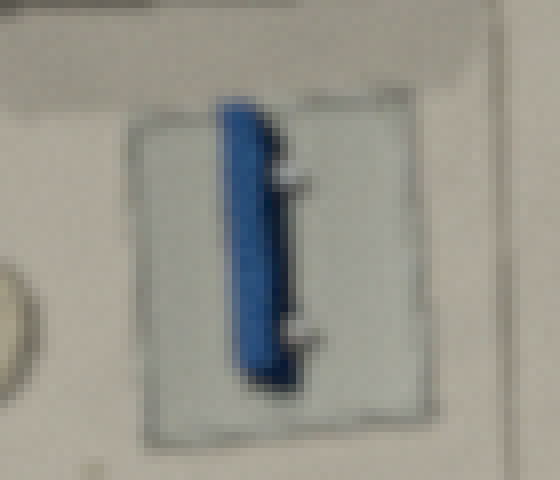

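The ridge yaw is about 0.05, and its centre line at x = 515 is y ≈ 235–237 from depth and colour edges. The crop shows the blue top running from (228,110) to (258,370). I'll lift and carry with a yaw turn of -0.185.

Request:
{"fn": "drive_tool", "kwargs": {
  "steps": [
    {"delta_pos":[0,0,15],"yaw":0,"hand":25},
    {"delta_pos":[0,0,35],"yaw":0,"hand":25},
    {"delta_pos":[0,0,35],"yaw":0,"hand":25},
    {"delta_pos":[0,0,30],"yaw":0,"hand":25},
    {"delta_pos":[0,0,10],"yaw":0,"hand":25}
  ]
}}

```text
clock: 14.95
eef_pos: [490.9, -155.7, 149.9]
eef_rot: [3.137, 0.003, 1.805]
wrist_force: [0.7, -0.9, -1.7]
finger_gap: 33.9
```

Request:
{"fn": "drive_tool", "kwargs": {
  "steps": [
    {"delta_pos":[0,15,0],"yaw":0,"hand":25},
    {"delta_pos":[2,25,0],"yaw":-0.03,"hand":25},
    {"delta_pos":[2,30,0],"yaw":-0.03,"hand":25},
    {"delta_pos":[2,30,0],"yaw":-0.03,"hand":25},
    {"delta_pos":[2,30,0],"yaw":-0.03,"hand":25}
  ]
}}

```text
clock: 15.37
eef_pos: [497.1, -24.0, 144.6]
eef_rot: [-3.14, -0.0, 1.683]
wrist_force: [0.2, -1.4, -3.1]
finger_gap: 33.7
```

Request:
{"fn": "drive_tool", "kwargs": {
  "steps": [
    {"delta_pos":[2,30,0],"yaw":-0.03,"hand":25},
    {"delta_pos":[2,30,0],"yaw":-0.03,"hand":25},
    {"delta_pos":[2,30,0],"yaw":0,"hand":25},
    {"delta_pos":[2,30,0],"yaw":0,"hand":25},
    {"delta_pos":[2,30,0],"yaw":0,"hand":25}
  ]
}}

```text
clock: 15.78
eef_pos: [507.1, 126.1, 144.5]
eef_rot: [-3.14, 0.0, 1.625]
wrist_force: [1.2, 0.7, -3.5]
finger_gap: 33.5
```

Request:
{"fn": "drive_tool", "kwargs": {
  "steps": [
    {"delta_pos":[2,30,0],"yaw":0,"hand":25},
    {"delta_pos":[2,30,0],"yaw":0,"hand":25},
    {"delta_pos":[1,20,0],"yaw":0,"hand":25},
    {"delta_pos":[0,10,0],"yaw":0,"hand":25},
    {"delta_pos":[0,0,0],"yaw":0,"hand":25}
  ]
}}

```text
clock: 16.2
eef_pos: [512.2, 216.0, 144.6]
eef_rot: [-3.14, 0.0, 1.627]
wrist_force: [0.9, -0.9, -3.5]
finger_gap: 33.5
```

Request:
{"fn": "drive_tool", "kwargs": {
  "steps": [
    {"delta_pos":[0,0,0],"yaw":0,"hand":25},
    {"delta_pos":[0,0,0],"yaw":0,"hand":25},
    {"delta_pos":[0,0,0],"yaw":0,"hand":25}
  ]
}}

```text
clock: 16.45
eef_pos: [512.8, 213.5, 145.8]
eef_rot: [-3.141, 0.0, 1.624]
wrist_force: [0.9, 0.4, -2.6]
finger_gap: 33.7
```

Run:
```python
from h import *
s=manip.read_state();print(s['eef_pos'],s['eef_rot'],s['finger_gap'])
for n in('scene',):
    c=grab(n); cv2.imwrite('pics/b1.png',cv2.resize(c['frame'][60:260,160:400],None,fx=3,fy=3,interpolation=cv2.INTER_CUBIC)[...,::-1])
```

```text
[512.83832018 213.528929   145.79196655] [-3.14130564e+00  2.38659320e-04  1.62353009e+00] 33.66983759122037
```

View pics/b1.png

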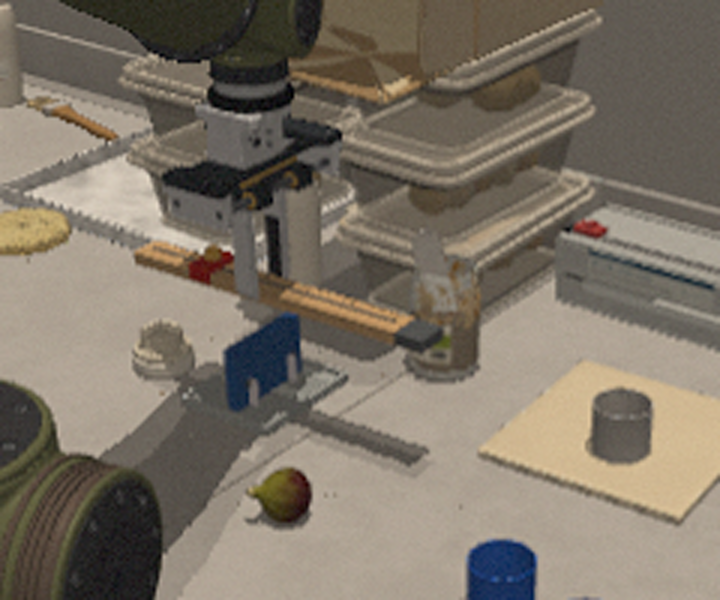

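It is held level above the rest (ruler from crop 140,250 to 440,335). I'll shift over the ridge and lower.

Request:
{"fn": "drive_tool", "kwargs": {
  "steps": [
    {"delta_pos":[1,12,0],"yaw":0,"hand":25},
    {"delta_pos":[1,11,0],"yaw":0,"hand":25},
    {"delta_pos":[0,0,-20],"yaw":0,"hand":25},
    {"delta_pos":[0,0,-20],"yaw":0,"hand":25},
    {"delta_pos":[0,0,-8],"yaw":0,"hand":25}
  ]
}}

```text
clock: 16.92
eef_pos: [513.8, 238.2, 95.6]
eef_rot: [-3.139, 0.001, 1.625]
wrist_force: [-0.5, -0.1, -3.9]
finger_gap: 33.9
```

Request:
{"fn": "drive_tool", "kwargs": {
  "steps": [
    {"delta_pos":[0,0,0],"yaw":0,"hand":25},
    {"delta_pos":[0,0,0],"yaw":0,"hand":25},
    {"delta_pos":[0,0,0],"yaw":0,"hand":25}
  ]
}}

```text
clock: 17.17
eef_pos: [515.3, 238.1, 99.1]
eef_rot: [3.14, -0.001, 1.625]
wrist_force: [-0.0, -0.2, -3.0]
finger_gap: 33.8
```

Run:
```python
from h import *
s=manip.read_state();print(s['eef_pos'],s['eef_rot'],s['moment'])
for n in('scene','top'):
    c=grab(n); 
c=load('scene');cv2.imwrite('pics/b2.png',cv2.resize(c['frame'][120:220,180:320],None,fx=5.5,fy=5.5,interpolation=cv2.INTER_CUBIC)[...,::-1])
d=np.array([-.05,.9987]);n=np.array([.9987,.05])
for nm in('scene','top'):
    c=load(nm);P=cloud(c);h,sa,v=cv2.split(cv2.cvtColor(c['frame'],cv2.COLOR_RGB2HSV))
    m=(abs(P[...,0]-515)<60)&(P[...,1]>20)&(P[...,1]<420)&(P[...,2]>74)&(P[...,2]<96)
    q=P[m];a=(q[:,:2]-[515,236])@d; print(nm,m.sum(),np.percentile(a,[0,.5,2,98,99.5,100]).round(1))
    for lo in range(-200,160,60):
        k=(a>lo)&(a<lo+60)
        if k.sum()>5:print(lo,np.percentile(q[k][:,2],[5,50,95]).round(1),np.percentile((q[k][:,:2]-[515,236])@n,[2,98]).round(1))
```

```text
[515.32911706 238.08043956  99.10060494] [ 3.14004437e+00 -5.17053230e-04  1.62486462e+00] [-0.06737192  0.07254307  0.01699797]
scene 922 [-192.  -191.4 -189.7  142.4  147.4  154.2]
-200 [80.4 90.4 93.5] [-20.   16.7]
-140 [80.8 90.9 93.8] [-19.9  15.4]
-80 [80.  90.9 93.8] [-19.5  16. ]
-20 [80.2 91.1 94.4] [-27.6  22.3]
40 [80.6 90.6 95.5] [-24.5  10.8]
100 [81.5 92.8 95.7] [-19.5  16.7]
top 619 [-189.5 -189.3 -186.3  147.   149.8  150.2]
-200 [86.9 92.9 95.3] [-14.7  18.3]
-140 [88.1 93.2 95.7] [-14.9  18.1]
-80 [87.9 93.1 95.4] [-15.1  17.6]
100 [89.1 92.7 95.3] [-15.7  15.5]
```

View pics/b2.png

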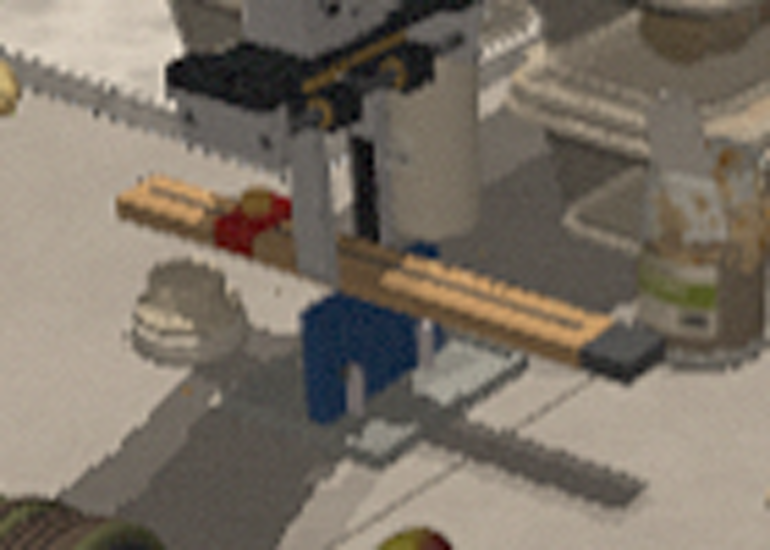

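The underside is about 78 mm up, and the ends agree with the grip point within about 1.5 mm. I'll shift -2 mm in y to centre the balance point on the ridge, then lower to contact.

Request:
{"fn": "drive_tool", "kwargs": {
  "steps": [
    {"delta_pos":[0,-2,-3],"yaw":0,"hand":25},
    {"delta_pos":[0,0,-2],"yaw":0,"hand":25},
    {"delta_pos":[0,0,0],"yaw":0,"hand":25},
    {"delta_pos":[0,0,0],"yaw":0,"hand":25}
  ]
}}

```text
clock: 17.6
eef_pos: [514.8, 235.6, 92.9]
eef_rot: [-3.141, 0.0, 1.625]
wrist_force: [-0.4, 0.6, -3.0]
finger_gap: 33.5
```

Request:
{"fn": "drive_tool", "kwargs": {
  "steps": [
    {"delta_pos":[0,0,-1],"yaw":0,"hand":25},
    {"delta_pos":[0,0,0],"yaw":0,"hand":25}
  ]
}}

```text
clock: 17.77
eef_pos: [514.8, 235.7, 91.8]
eef_rot: [-3.142, 0.0, 1.625]
wrist_force: [0.7, -0.5, -3.9]
finger_gap: 33.6
```

Request:
{"fn": "drive_tool", "kwargs": {
  "steps": [
    {"delta_pos":[0,0,-0.7],"yaw":0,"hand":25},
    {"delta_pos":[0,0,0],"yaw":0,"hand":25}
  ]
}}

```text
clock: 17.93
eef_pos: [514.7, 235.7, 91.1]
eef_rot: [-3.141, 0.0, 1.625]
wrist_force: [-0.8, -0.9, -3.3]
finger_gap: 33.4
```

Request:
{"fn": "drive_tool", "kwargs": {
  "steps": [
    {"delta_pos":[0,0,-0.6],"yaw":0,"hand":25},
    {"delta_pos":[0,0,0],"yaw":0,"hand":25}
  ]
}}

```text
clock: 18.1
eef_pos: [514.8, 235.7, 91.0]
eef_rot: [3.141, -0.0, 1.625]
wrist_force: [-1.4, -0.6, 1.8]
finger_gap: 33.2
```

Contact is at z = 91.0 as predicted. I'll ease the fingers open a little and look before letting go fully.

Request:
{"fn": "drive_tool", "kwargs": {
  "steps": [
    {"delta_pos":[0,0,0],"yaw":0,"hand":35},
    {"delta_pos":[0,0,0],"yaw":0,"hand":37},
    {"delta_pos":[0,0,0],"yaw":0,"hand":37}
  ],
  "squeeze": 5
}}

```text
clock: 18.35
eef_pos: [514.9, 235.8, 90.8]
eef_rot: [3.141, -0.0, 1.625]
wrist_force: [0.4, 0.6, -1.0]
finger_gap: 36.9
```

```bash
cat > lvl.py <<'E'
from h import *
import sys
s=manip.read_state();print(s['clock'],s['eef_pos'].round(1),s['finger_gap'],s['wrist_force'].round(1))
d=np.array([-.05,.9987]);n=np.array([.9987,.05])
for nm in('scene','top'):
    c=grab(nm);P=cloud(c)
    q=P.reshape(-1,3);a=(q[:,:2]-[515,236])@d;b=(q[:,:2]-[515,236])@n
    for lo,hi in((-188,-150),(-120,-60),(105,143)):
        k=(a>lo)&(a<hi)&(abs(b)<12)&(q[:,2]>30)&(q[:,2]<130)
        if k.sum()>5:print(nm,lo,k.sum(),np.percentile(q[k][:,2],[25,50,75]).round(1))
c=load('scene');cv2.imwrite(sys.argv[1],cv2.resize(c['frame'][100:240,180:400],None,fx=3.5,fy=3.5,interpolation=cv2.INTER_CUBIC)[...,::-1])
E
python3 lvl.py pics/b3.png
```

```text
18.35 [514.9 235.8  90.8] 36.929158275992435 [ 0.4  0.6 -1. ]
scene -188 61 [82.6 83.4 84.6]
scene -120 88 [82.8 83.7 84.9]
scene 105 95 [41.7 44.7 86.2]
top -188 109 [83.7 85.3 87. ]
top -120 173 [84.2 85.4 86.9]
top 105 6 [85.3 86.3 87.3]
```

View pics/b3.png

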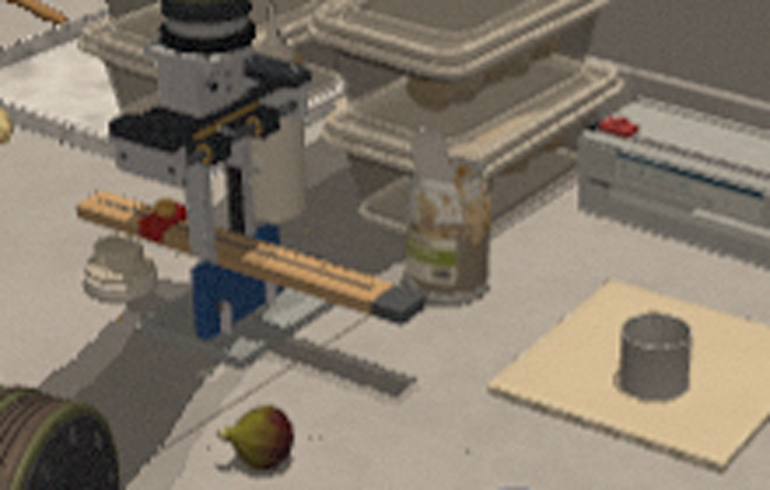

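The ruler reads level (top face about 84 mm at both ends) with the fingers a few mm open. I'll wait a moment and check again.

Request:
{"fn": "drive_tool", "kwargs": {
  "steps": [
    {"delta_pos":[0,0,0],"yaw":0,"hand":40},
    {"delta_pos":[0,0,0],"yaw":0,"hand":42},
    {"delta_pos":[0,0,0],"yaw":0,"hand":42},
    {"delta_pos":[0,0,0],"yaw":0,"hand":42},
    {"delta_pos":[0,0,0],"yaw":0,"hand":42}
  ]
}}

```text
clock: 18.87
eef_pos: [514.8, 235.7, 90.6]
eef_rot: [3.142, -0.0, 1.625]
wrist_force: [-0.4, -0.2, -0.4]
finger_gap: 42.2
```

```bash
python3 lvl.py pics/b4.png
```

```text
18.8667 [514.8 235.7  90.6] 42.21718237387538 [-0.4 -0.2 -0.4]
scene -188 60 [82.8 83.9 84.6]
scene -120 78 [82.7 83.8 84.8]
scene 105 86 [41.8 44.3 85.6]
top -188 110 [84.1 85.8 86.9]
top -120 174 [83.8 85.3 86.7]
top 105 7 [84.4 84.5 87.1]
```

It stays level and free. I'll open wider and retreat straight up.

Request:
{"fn": "drive_tool", "kwargs": {
  "steps": [
    {"delta_pos":[0,0,0],"yaw":0,"hand":55},
    {"delta_pos":[0,0,0],"yaw":0,"hand":64},
    {"delta_pos":[0,0,0],"yaw":0,"hand":64},
    {"delta_pos":[0,0,10],"yaw":0,"hand":64},
    {"delta_pos":[0,0,20],"yaw":0,"hand":64}
  ]
}}

```text
clock: 19.38
eef_pos: [513.8, 235.3, 119.6]
eef_rot: [-3.138, 0.001, 1.625]
wrist_force: [0.2, 0.1, -0.3]
finger_gap: 63.8
```

Request:
{"fn": "drive_tool", "kwargs": {
  "steps": [
    {"delta_pos":[0,0,30],"yaw":0,"hand":64},
    {"delta_pos":[0,0,30],"yaw":0,"hand":64},
    {"delta_pos":[-30,0,10],"yaw":0,"hand":64},
    {"delta_pos":[-35,0,0],"yaw":0,"hand":64},
    {"delta_pos":[-35,0,0],"yaw":0,"hand":64}
  ]
}}

```text
clock: 19.8
eef_pos: [413.8, 235.5, 191.8]
eef_rot: [3.14, -0.001, 1.624]
wrist_force: [0.1, 0.1, -0.0]
finger_gap: 64.0
```

Request:
{"fn": "drive_tool", "kwargs": {
  "steps": [
    {"delta_pos":[-30,0,0],"yaw":0,"hand":64},
    {"delta_pos":[0,0,0],"yaw":0,"hand":64},
    {"delta_pos":[0,0,0],"yaw":0,"hand":64},
    {"delta_pos":[0,0,0],"yaw":0,"hand":64},
    {"delta_pos":[0,0,0],"yaw":0,"hand":64}
  ]
}}

```text
clock: 20.22
eef_pos: [385.6, 235.7, 190.9]
eef_rot: [3.141, -0.0, 1.624]
wrist_force: [0.2, 0.8, -0.2]
finger_gap: 63.6
```

```bash
python3 lvl.py pics/b5.png
python3 - <<'E'
from h import *
c=load('top');cv2.imwrite('pics/b6.png',cv2.resize(c['frame'][110:290,160:480],None,fx=2.4,fy=2.4)[...,::-1])
E
```

```text
20.2167 [385.6 235.7 190.9] 63.63784612589439 [ 0.2  0.8 -0.2]
scene -188 59 [82.8 83.5 84.5]
scene -120 86 [82.7 83.9 84.9]
scene 105 101 [42.8 45.4 86.1]
top -188 108 [83.9 85.5 86.5]
top -120 174 [84.  85.2 87.2]
top 105 103 [84.2 85.7 86.9]
```

View pics/b5.png

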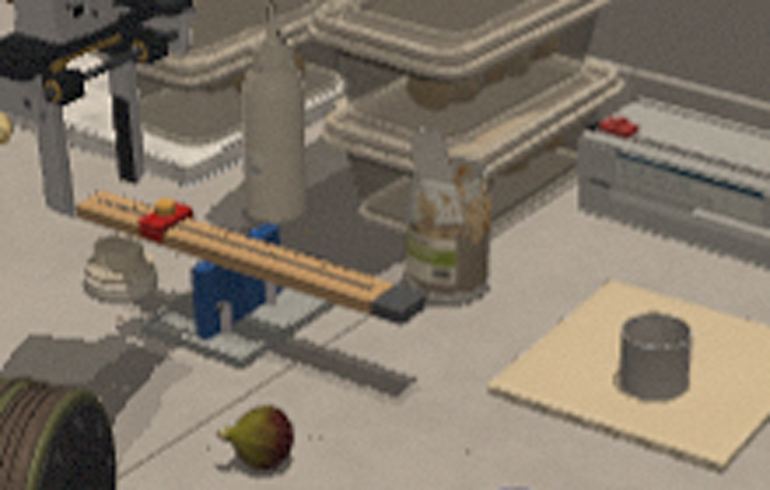

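View pics/b6.png

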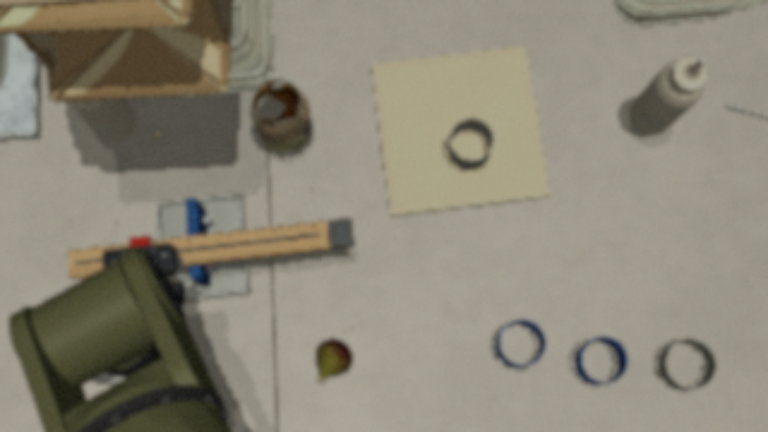

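The ruler lies level and square across the ridge (top crop from 70,262 to 350,232), with its top at 85.5 mm at both ends. The ring stands upright inside the board (470,143), and the bystanders are unmoved. I'm handing in.

```bash
python3 -c "
from cell import manip
print(manip.sign_off())"
```

```text
the job is handed in; nothing more can be done
None
```

The steel ring mould stands upright on the cake board, and the ruler lies balanced across the ridge with both ends in the air. I handed the job in at about 20 s; no verdict came back.

- **Ring mould:** it sits at about (638,-111), roughly 30 mm from the middle of the board.
- **Ruler:** I gripped it at the computed balance point, about x = 24 mm. I weighed it at 3.2 N, and the moment put the centre of mass within about 1 ± 2 mm of the grip.
- **Last checks:** from the top camera the ruler's top face reads 85.5–85.7 mm at both ends, unchanged since I let go. The top and scene views show the ruler square to the ridge and the bystanders standing where they were.
- **Disagreements:** the two cameras differed by about 1.5–2 mm in height and on where the ridge's centre line lies, which is within the calibration tolerance. The scene camera's depth at the fence end was mostly hitting the timer below the ruler, so the top view settled the level there.

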